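# Switch on the extractor at its guarded toggle

### The arm

A 6-joint arm with a two-finger parallel gripper is mounted at the origin on the work surface. World frame = base frame: x ahead of the robot, y to its left, z up, the work surface at z = 0. Lengths are in m, angles in rad, forces in N, time in s.
With the tool pointing down it reaches from about 0.35 to 0.925 m from the base axis. Payload 6.4 kg.
Tool frame: the origin (TCP) lies between the finger pads; the fingertips stand 8 mm ahead of it and the grasp point (between the pads) lies 11 mm behind it (manip.tip_extent is the distance from the TCP to the fingertips, in m); z points along the fingers, y is the line along which they close (so a half turn about z gives the same grasp; the last joint's range is limited). The gripper opens to 94 mm and grips with 3 to 60 N. Pads are 16 mm wide; open, the fingers measure 119 mm over their backs; the gripper's body (75 mm by 177 mm) begins 78 mm behind the grasp point.
Start: joints at [0.96, 0.245, 1.558, -0, 1.339, -0.174], TCP at [0.275, 0.589, 0.213] pointing down, gripper open.
Joint ranges: [-3.13, 3.13], [-1.02, 2.26], [0.13, 2.54], [-0.95, 4.09], [0.21, 2.88], [-2.74, 2.74]. Speed limits (rad/s): [2.57, 2.57, 3.14, 3.14, 3.14, 3.14].

### API

Orientations are given as a unit quaternion [w, x, y, z].
In Python, from bench import manip, optics gives the robot as it stands.
- The arm moves only by the tool move_arm, never from a script. Its argument "increments" is text: rows parted by semicolons, each of 7 numbers parted by spaces: the shift along the tool's x, y, z in m, then the turn, a rotation vector about the tool's x, y, z in degrees, then the finger opening in m, from 0 to 0.094. A call has 1 to 12 rows; each row shifts and turns the commanded pose from where the row before left it, along the tool's axes as they then stand; what a row does not reach is not made up. A row lasts 1/8 s, in which the tool goes at most 62.5 mm and 10.7 degrees, less where a joint would pass 70% of its speed; a pose out of reach is approached as far as the arm can. A call with a gripper value outside its range is refused whole. The fingers move at their own pace and stop on an object; "squeeze" is the grip in N (left out, the last holds). Time passes only in rows, so rows that do not move let the fingers close. It gives the time, the measured TCP pose, the force, the opening and the grip force at its end, in the units of the state.
- manip.sense(): the state, without advancing time (a new reading comes with each control period).
- optics.snapshot(name): name is "side" or "top"; returns the picture (400x640x3 uint8, blue, green, red); there is no depth.
- optics.get_calibration(name): a dict with "intrinsics" (3x3 intrinsics, pixels), "eye" and "orientation" of the camera in the world. Camera axes: x right, y up, looking along -z (the intrinsics and any distortion apply to the point x, -y, -z); pixel columns grow to the right and rows downward; lengths in m; the calibration is good to about 2 mm. A picture is of the moment at which its call begins. get_calibration takes no time and is no camera call.
- manip.hand_in(): hands the job in; it is judged then, once.
The state is a dict: "clock": time; "joints": joint angles; "qd": joint speeds; "joint_torque": joint torques, N m; "ee_pos": TCP position; "orientation": TCP orientation; "ft_force": force on the tool from outside, world axes, zero at the start; "moment": the same for the moment, N m; "gripper_width": finger opening in m; "gripper_force": force on a finger pad.
Only numpy, scipy, OpenCV 4.12 (cv2) and the standard library are available. Lean on these libraries where they do the work, as an engineer would, in place of code of your own. Each camera call takes 0.05 s, during which the arm holds its last target. There are 200 camera calls.

### The job

Switch on the dust extractor at the bench switch box: lift the hinged steel guard on the back of a finger and keep it up while the finger pushes the toggle beneath it over to its far stop (towards the guard's hinge), then draw the finger out so that the guard drops fully shut. Only push, gently: do not pinch the guard or the toggle, leave the small bare lamp toggle beside the guard as it is, and leave the loose things on the bench where they stand.

Things in the scene. Friction and masses are not known exactly. Their poses are not given: they have to be found in the camera images.
- switchbox: Grey metal box screwed to the bench: 70 mm deep (its x), 170 wide (its y), flat deck 65 mm above the bench; feet 20 mm out at each side, a conduit low at the rear. Origin: centre of its underside. Its x runs from its front (robot side) to its rear, z up; it is turned about z. Guarded extractor toggle 35 mm to the -y side of the deck's middle, bare lamp toggle 50 mm to +y.
- guard_hinge (a point): Middle of the guard's hinge axis, fixed on the box at (20, -35, 71) mm in the box's frame, 6 mm above the deck; the axis runs along the box's y. Its axes are those of the box.
- guard (a joint): Angle of the guard about its rear hinge: 0 shut, grows as the front edge rises, stop at 1.5 rad. A light spring and its own weight (about 70 g) drive it shut from any angle, so it must be held up while the toggle is pushed; under 1 N upwards at the lip lifts it, while a level push at the lip only presses on the hinge.
- guard_lip (a point): Middle of the lip's outer lower edge: 70 mm ahead of the hinge axis; shut, 71 mm above the bench and 15 mm ahead of the box's front face. The guard is a steel hood open below, 54 mm wide (50 inside), 40 high, front wall 58 mm ahead of the hinge. From that wall's bottom the lip, 40 mm wide, 3 to 5 thick, sticks out 12 mm, free below: a tilted finger gets under it in front of the box.
- toggle (a joint): Angle of the extractor toggle under the guard: 0 off (leaning 0.26 rad to the front, -x of the box), 0.52 on (leaning 0.26 rad to the rear, towards the hinge). It moves stiffly (about 2 N at its tip) and stays where it is left.
- toggle_tip (a point): Centre of the toggle's thick end (10 mm across; the lever tapers to 6 mm at its pivot), 35.5 mm from its pivot; the whole lever is 41 mm long and the pivot lies at (-8, -35, 67) mm in the box's frame, 28 mm ahead of the hinge axis. The top of the lever is about 107 mm above the bench.
- lamp_toggle (a joint): Angle of the bare lamp toggle: 0 as it stands (leaning to the front), 0.52 leaning to the rear. To be left alone.
- lamp_toggle_tip (a point): Centre of the thick end of the small bare lamp toggle (8 mm across, top about 89 mm above the bench).
- funnel: Tinned steel funnel (96 mm across the mouth) standing upright in a turned brass holder, one piece 140 mm tall, foot 72 mm across; origin: centre of its underside. Bystander.
- offcut: Spruce soundboard offcut 160 x 55 x 9 mm lying flat, long along its x; origin: centre of its underside. Bystander.
- reamer: Steel shank reamer lying behind the box, 139 mm long along its x, handle 11 mm thick; origin: underside, 62 mm from the handle's end and 77 mm from the tip. Bystander.
- weight1: Grey lead key weight, upright cylinder 15 mm across, 14 mm high, by the front left corner of the box; origin: centre of its underside. Bystander.
- weight2: Grey lead key weight, upright cylinder 15 mm across, 14 mm high, by the front left corner of the box; origin: centre of its underside. Bystander.
- weight3: Grey lead key weight, upright cylinder 15 mm across, 14 mm high, by the right side of the box; origin: centre of its underside. Bystander.
- weight4: Grey lead key weight, upright cylinder 15 mm across, 14 mm high, by the right side of the box; origin: centre of its underside. Bystander.
- knob: White porcelain knob 36 mm across, 39 mm high, standing at the left side of the box; origin: centre of its underside. Bystander.

How it is judged:
By the outcome, as a careful person would: the job done as asked, in the order asked, and still so for the second after the job is handed in, with the robot touching nothing.
It also fails if it takes over 40 s, if anything falls off the work surface, if the arm or the gripper's body presses on something with over 40 N, if the wrist force passes 120 N, or if a joint passes its speed limit or range.

## Working session

There is one attempt and no reset: what is moved stays moved. The work goes in short steps, Python scripts to look and compute and a tool call to move; the robot and the scene stay as the last step left them, time stands still between calls to the robot, and variables do not carry over. Pictures are saved under pics/ and viewed, at most 10 in all, crops included, and the job is handed in when it is done.

Besides the shell and the picture viewer there is one more tool, called after "Request:" as a command line: name --argument value ..., lists and objects as JSON in quotes. move_arm: Moves the arm, as the interface text tells. Its arguments: {"type":"object","properties":{"increments":{"type":"string"},"squeeze":{"type":"number"}},"required":["increments"]}

```bash
mkdir -p pics; ls; python3 - <<'E'
from bench import manip, optics
import cv2
for n in("side","top"):
    cv2.imwrite(f"pics/{n}0.png",optics.snapshot(n)); print(n,optics.get_calibration(n))
print(manip.sense(), manip.tip_extent)
E
```

```text
pics
side {'intrinsics': array([[412.26155757,   0.        , 319.91060096],
       [  0.        , 412.26155757, 203.33940209],
       [  0.        ,   0.        ,   1.        ]]), 'eye': array([ 0.10622069, -0.591029  ,  0.72993493]), 'orientation': array([ 0.83912822,  0.41406666, -0.14656772, -0.3208279 ])}
top {'intrinsics': array([[420.05491783,   0.        , 322.29097827],
       [  0.        , 420.05491783, 193.74561485],
       [  0.        ,   0.        ,   1.        ]]), 'eye': array([ 0.42719926, -0.01528748,  1.14741549]), 'orientation': array([ 0.71317777,  0.06265186, -0.06324083, -0.69530771])}
{'clock': 0.1, 'joints': array([ 9.59886819e-01,  2.45725732e-01,  1.55889713e+00,  1.66304149e-05,
        1.33867906e+00, -1.74125263e-01]), 'qd': array([-0.00058267, -0.00129799, -0.00299879,  0.00094269,  0.00273238,
       -0.00023706]), 'joint_torque': array([ 8.04128686e-04, -4.16913736e+01, -3.15526378e+01,  6.86837593e-02,
        3.09582765e-02, -3.09301981e-05]), 'ee_pos': array([0.27466735, 0.58853605, 0.21246467]), 'orientation': array([-3.34386806e-04,  2.16662013e-01,  9.76246302e-01, -7.86545264e-04]), 'ft_force': array([0.46336543, 0.9134803 , 0.46428669]), 'moment': array([-0.00444227, -0.02393974, -0.00996145]), 'gripper_force': 0.0, 'gripper_width': 0.09388460044804822} 0.008
```

View pics/side0.png

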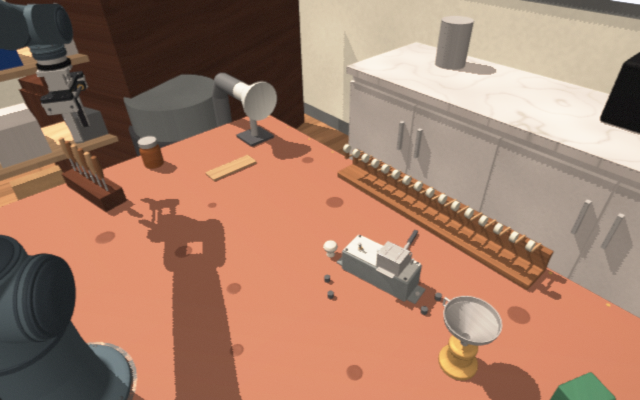

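View pics/top0.png

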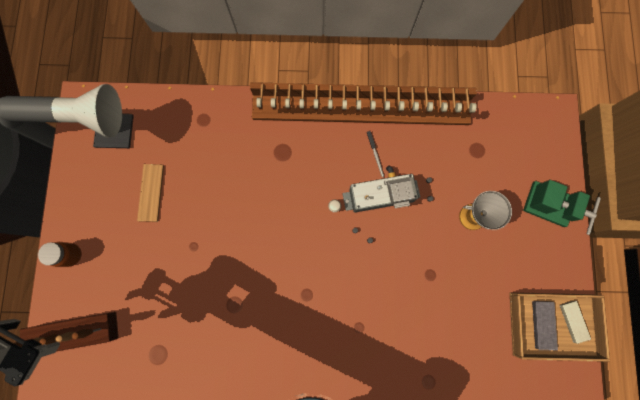

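The side view shows the box at about (382,266), with the guard at (395,257) and the funnel at (465,335). The top view shows the box at about (383,193) and the guard at (402,190). I'll crop both to get the box corners.

```bash
python3 - <<'E'
import cv2,numpy as np
a=cv2.imread("pics/top0.png")[165:225,325:445]; b=cv2.imread("pics/side0.png")[220:310,315:455]
A=cv2.resize(a,(780,390),interpolation=cv2.INTER_CUBIC);cv2.imwrite("pics/tc.png",A)   #6.5x
B=cv2.resize(b,(784,504),interpolation=cv2.INTER_CUBIC);cv2.imwrite("pics/sc.png",B)   #5.6x
E
```

```text
(no output)
```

View pics/tc.png

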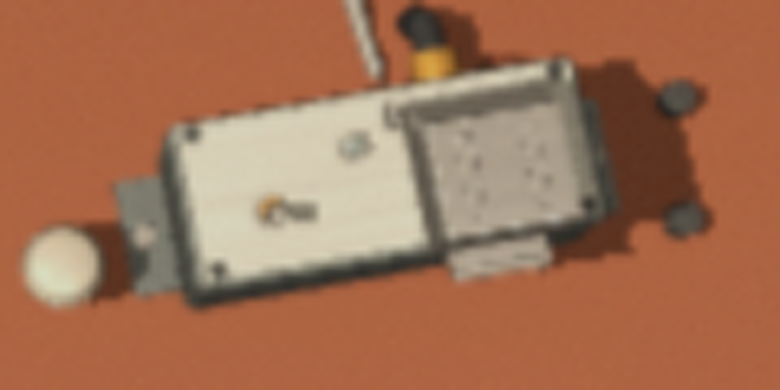

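View pics/sc.png

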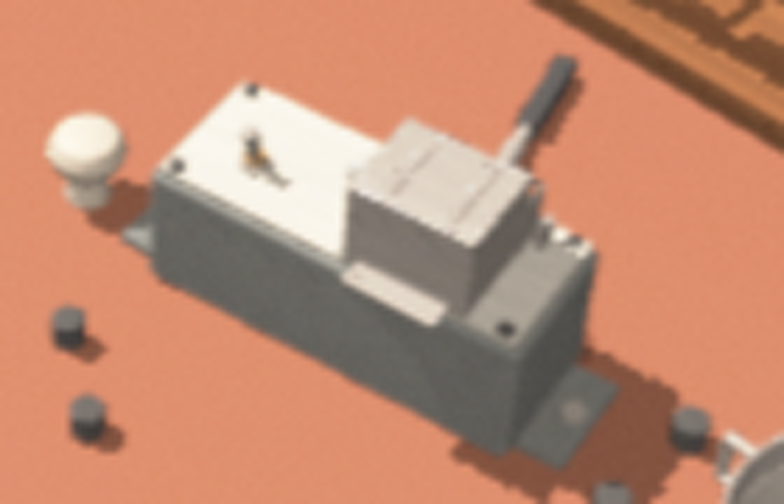

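The top crop shows the deck corners at crop (172,130), (193,297), (605,210) and (572,62), with the lip edge from (452,277) to (552,265). In the side crop the deck corners are (248,82), (155,172), (517,347) and (593,252), with the lip from (343,277) to (437,325). The guard is shut.

```bash
cat > h.py <<'E'
import numpy as np
from bench import manip, optics
from scipy.spatial.transform import Rotation as R
def rot(q): return R.from_quat(q,scalar_first=True)
def cast(n,px,z):
    c=optics.get_calibration(n);K=c["intrinsics"];px=np.atleast_2d(px)
    d=np.c_[(px[:,0]-K[0,2])/K[0,0],-(px[:,1]-K[1,2])/K[1,1],-np.ones(len(px))]
    d=rot(c["orientation"]).apply(d);e=c["eye"]
    return e+d*((z-e[2])/d[:,2])[:,None]
E
python3 - <<'E'
from h import *
t=lambda p:(np.array(p)+.5)/6.5+[325,165]-.5
s=lambda p:(np.array(p)+.5)/5.6+[315,220]-.5
M=np.array([[.035,.085],[-.035,.085],[-.035,-.085],[.035,-.085]])
def fit(P):
    c=P.mean(0);A=np.c_[M,np.zeros(4)];B=np.c_[P-c,np.zeros(4)]
    r,e=R.align_vectors(B,A);return c,r.as_rotvec()[2],e
T=cast("top",t([(172,130),(193,297),(605,210),(572,62)]),.065)[:,:2]
S=cast("side",s([(248,82),(155,172),(517,347),(593,252)]),.065)[:,:2]
for n,P in(("top",T),("side",S)):
    c,a,e=fit(P);print(n,c,a,e);
    Rm=np.array([[np.cos(a),-np.sin(a)],[np.sin(a),np.cos(a)]])
    print(" sizes",np.linalg.norm(P-np.roll(P,-1,0),axis=1))
    print(" lip pred",c+Rm@[-.05,-.035])
print("lip top",cast("top",t([(452,280),(552,267)]),.073).round(4),cast("side",s([(343,279),(437,325)]),.072).round(4))
for n,f,L in(("w1",s,(68,335)),("w2",s,(87,428)),("w3",s,(690,440)),("w4",s,(612,498))):print(n,cast("side",f([L]),.007).round(3))
for L in((62,267),):print("knob",cast("top",t([L]),.03).round(3))
print("weights34 top",cast("top",t([(680,97),(687,218)]),.014).round(3),"w12",cast("top",[(356,230),(371,240)],.014).round(3))
print("funnel rim",cast("top",[(473,211),(512,211)],.14).round(3))
E
```

```text
top [ 0.63267762 -0.1752268 ] 0.20947221635883106 0.007237130968772072
 sizes [0.06857245 0.17010035 0.06202229 0.16542399]
 lip pred [ 0.59104861 -0.21985891]
side [ 0.63190079 -0.18006305] 0.19683506692165073 0.009750053942800227
 sizes [0.06813221 0.16280923 0.06099635 0.16282497]
 lip pred [ 0.58971109 -0.22416554]
lip top [[ 0.589  -0.2003  0.073 ]
 [ 0.5953 -0.2401  0.073 ]] [[ 0.5902 -0.2024  0.072 ]
 [ 0.599  -0.2419  0.072 ]]
w1 [[ 0.532 -0.109  0.007]]
w2 [[ 0.505 -0.15   0.007]]
w3 [[ 0.675 -0.313  0.007]]
w4 [[ 0.63  -0.31   0.007]]
knob [[ 0.597 -0.046  0.03 ]]
weights34 top [[ 0.679 -0.308  0.014]
 [ 0.627 -0.31   0.014]] w12 [[ 0.534 -0.107  0.014]
 [ 0.508 -0.148  0.014]]
funnel rim [[ 0.576 -0.38   0.14 ]
 [ 0.578 -0.474  0.14 ]]
```

```bash
cat >> h.py <<'E'
C=np.array([.634,-.1773,0]);YAW=.2;RB=R.from_euler("z",YAW)
def tool(phi):   # tool z forward, phi deg below level; tool y = box y, tool x downish
    f=np.radians(phi);z=np.array([np.cos(f),0,-np.sin(f)]);y=np.array([0,1.,0])
    return RB*R.from_matrix(np.c_[np.cross(y,z),y,z])
def tcp_for_corner(c,phi):   # c: wanted box-frame mm (x,z) of finger's upper front edge, on guard midline
    f=np.radians(phi);d=np.array([np.cos(f),-np.sin(f)]);n=np.array([np.sin(f),np.cos(f)])
    t=np.array(c)-8*n-8*d
    return C+RB.apply(np.array([t[0],-35,t[1]])/1000)
def state():
    s=manip.sense();return s["ee_pos"],rot(s["orientation"]),s
def rep():
    p,r,s=state();b=RB.inv().apply(p-C)*1000;m=(tool(0).inv()*r).as_rotvec(degrees=True)
    print("t",round(s["clock"],2),"tcp box mm",b.round(1),"dev from level",m.round(1),"F box",RB.inv().apply(s["ft_force"]).round(2),"q",s["joints"].round(2))
def rows(p,r,P,Q,N):
    w=(r.inv()*Q).as_rotvec(degrees=True)/N
    for i in range(N):
        s=r.inv().apply((P-p)/(N-i));p=p+r.apply(s);r=r*R.from_rotvec(w,degrees=True)
        print(s.round(4),w.round(2))
    return p,r
E
python3 - <<'E'
from h import *
p,r,_=state(); 
A=np.array([.56,.25,.28]);B=np.array([.48,-.25,.28])
for P in(A,B): print(r.inv().apply(P-p).round(4),np.linalg.norm(P-p));p=P
w=(r.inv()*tool(35)).as_rotvec(degrees=True);print(w,w/8)
E
```

```text
[-0.4017 -0.1862 -0.0673] 0.4478642614570335
[-0.139  -0.4869  0.0008] 0.5063595560468865
[-17.57424832 -53.11875655 -33.56344105] [-2.19678104 -6.63984457 -4.19543013]
```

Request:
move_arm --increments "-0.033 -0.0155 -0.0055 0 0 0 0; -0.033 -0.0155 -0.0055 0 0 0 0; -0.033 -0.0155 -0.0055 0 0 0 0; -0.033 -0.0155 -0.0055 0 0 0 0; -0.033 -0.0155 -0.0055 0 0 0 0; -0.033 -0.0155 -0.0055 0 0 0 0; -0.033 -0.0155 -0.0055 0 0 0 0; -0.033 -0.0155 -0.0055 0 0 0 0; -0.033 -0.0155 -0.0055 0 0 0 0; -0.033 -0.0155 -0.0055 0 0 0 0; -0.033 -0.0155 -0.0055 0 0 0 0; -0.033 -0.0155 -0.0055 0 0 0 0" --squeeze 5

```text
clock: 1.6
ee_pos: [0.5555, 0.2519, 0.2791]
orientation: [-0.0, 0.217, 0.976, -0.0]
ft_force: [-0.0, -0.3, -0.5]
gripper_width: 0.0007
gripper_force: 0.0
```

Request:
move_arm --increments "-0.012 -0.041 0 0 0 0 0; -0.012 -0.041 0 0 0 0 0; -0.012 -0.041 0 0 0 0 0; -0.012 -0.041 0 0 0 0 0; -0.012 -0.041 0 0 0 0 0; -0.012 -0.041 0 0 0 0 0; -0.012 -0.041 0 0 0 0 0; -0.012 -0.041 0 0 0 0 0; -0.012 -0.041 0 0 0 0 0; -0.012 -0.041 0 0 0 0 0; -0.012 -0.041 0 0 0 0 0; -0.012 -0.041 0 0 0 0 0"

```text
clock: 3.1
ee_pos: [0.4769, -0.255, 0.279]
orientation: [-0.0, 0.217, 0.976, 0.0]
ft_force: [-0.0, -0.1, -0.7]
gripper_width: 0.0008
gripper_force: 0.0
```

Request:
move_arm --increments "0 0 0 -2.2 -6.6 -4.2 0; 0 0 0 -2.2 -6.6 -4.2 0; 0 0 0 -2.2 -6.6 -4.2 0; 0 0 0 -2.2 -6.6 -4.2 0; 0 0 0 -2.2 -6.6 -4.2 0; 0 0 0 -2.2 -6.6 -4.2 0; 0 0 0 -2.2 -6.6 -4.2 0; 0 0 0 -2.2 -6.6 -4.2 0; 0 0 0 0 0 0 0"

```text
clock: 4.22
ee_pos: [0.5213, -0.1804, 0.3419]
orientation: [0.408, -0.026, 0.912, 0.031]
ft_force: [0.5, 0.7, 0.6]
gripper_width: 0.0005
gripper_force: 0.0
```

```bash
python3 - <<'E'
from h import *
rep();p,r,_=state()
print((r.inv()*tool(35)).as_rotvec(degrees=True))
P=tcp_for_corner((-90,90),35);print(r.inv().apply(P-p).round(4))
E
```

```text
t 4.22 tcp box mm [-111.    19.4  341.9] dev from level [ 6.2 41.5  4.6] F box [0.65 0.6  0.62] q [-0.87 -0.5   2.16  0.78  1.07 -2.74]
[-4.46036713 -6.52417577 -6.13212406]
[ 0.177  -0.0617  0.1799]
```

Joint 6 reached its limit, so I'll take the equivalent half turn (+180° about tool z) instead.

Request:
move_arm --increments "0 0 0 0 0 10 0; 0 0 0 0 0 10 0; 0 0 0 0 0 10 0; 0 0 0 0 0 10 0; 0 0 0 0 0 10 0; 0 0 0 0 0 10 0; 0 0 0 0 0 10 0; 0 0 0 0 0 10 0; 0 0 0 0 0 10 0; 0 0 0 0 0 10 0; 0 0 0 0 0 10 0; 0 0 0 0 0 10 0"

```text
clock: 5.72
ee_pos: [0.5208, -0.1822, 0.3397]
orientation: [0.175, 0.78, 0.475, 0.369]
ft_force: [0.6, -0.7, 0.5]
gripper_width: 0.0006
gripper_force: 0.0
```

Request:
move_arm --increments "0 0 0 0 0 10 0; 0 0 0 0 0 10 0; 0 0 0 0 0 10 0; 0 0 0 0 0 10 0; 0 0 0 0 0 10 0; 0 0 0 0 0 0 0"

```text
clock: 6.48
ee_pos: [0.5209, -0.1821, 0.3399]
orientation: [0.004, 0.907, 0.104, 0.408]
ft_force: [-0.7, 0.1, 0.9]
gripper_width: 0.0004
gripper_force: 0.0
```

```bash
cat >> h.py <<'E'
_t=tool
def tool(phi): return _t(phi)*R.from_euler("z",np.pi)   # half turn: tool y = -box y, tool x up
E
python3 - <<'E'
from h import *
rep();p,r,_=state()
Q=tool(35);w=(r.inv()*Q).as_rotvec(degrees=True);print(w)
P=tcp_for_corner((-100,90),35);print(P,"in final tool axes",Q.inv().apply(P-p).round(4))
E
```

```text
t 6.47 tcp box mm [-111.8   17.8  339.9] dev from level [ -2.6 -42.   -4.8] F box [-0.66  0.25  0.92] q [-0.87 -0.49  2.16  0.78  1.07  0.22]
[3.87456472 7.03395437 3.73253389]
[ 0.53202704 -0.2336828   0.0880354 ] in final tool axes [-0.206   0.0528  0.145 ]
```

Request:
move_arm --increments "0 0 0 3.9 7 3.7 0; -0.023 0.006 0.016 0 0 0 0; -0.023 0.006 0.016 0 0 0 0; -0.023 0.006 0.016 0 0 0 0; -0.023 0.006 0.016 0 0 0 0; -0.023 0.006 0.016 0 0 0 0; -0.023 0.006 0.016 0 0 0 0; -0.023 0.006 0.016 0 0 0 0; -0.023 0.006 0.016 0 0 0 0; -0.022 0.005 0.017 0 0 0 0; 0 0 0 0 0 0 0"

```text
clock: 7.85
ee_pos: [0.5317, -0.2324, 0.0867]
orientation: [-0.048, 0.883, 0.088, 0.459]
ft_force: [0.4, 0.1, 0.4]
gripper_width: 0.0003
gripper_force: 0.0
```

```bash
python3 - <<'E'
from h import *
import cv2
rep();p,r,_=state()
Q=tool(35);w=(r.inv()*Q).as_rotvec(degrees=True);print(w.round(2))
P=tcp_for_corner((-100,90),35);print("err tool axes",Q.inv().apply(P-p).round(4))
a=optics.snapshot("top")[150:250,320:480];b=optics.snapshot("side")[200:320,300:460]
im=np.hstack([cv2.resize(a,None,fx=2.5,fy=2.5*1.92/1.6*1/1.2*1.0,interpolation=2),]) 
cv2.imwrite("pics/t1.png",cv2.resize(a,None,fx=5,fy=5,interpolation=2));cv2.imwrite("pics/s1.png",cv2.resize(b,None,fx=5,fy=5,interpolation=2))
E
```

```text
t 7.85 tcp box mm [-111.2  -33.7   86.7] dev from level [  0.1 -35.1   0.2] F box [0.37 0.01 0.37] q [-1.    0.11  2.24  1.32  0.91 -0.57]
[-0.16  0.06 -0.12]
err tool axes [ 0.0011  0.0013 -0.0007]
```

View pics/t1.png

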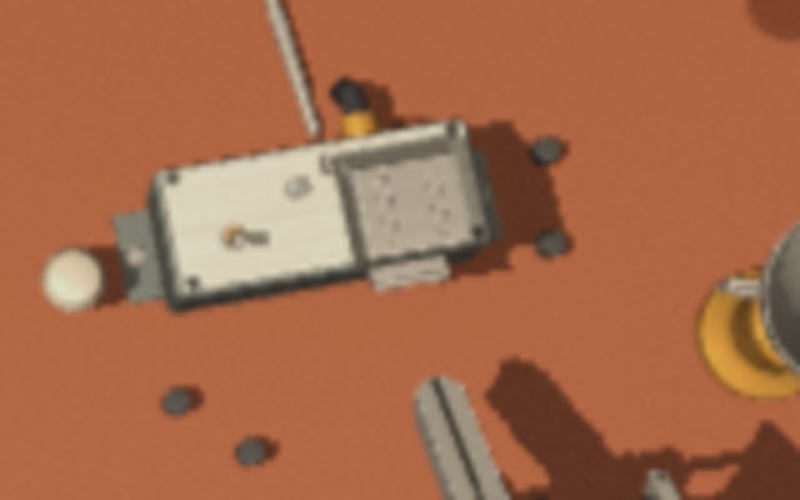

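View pics/s1.png

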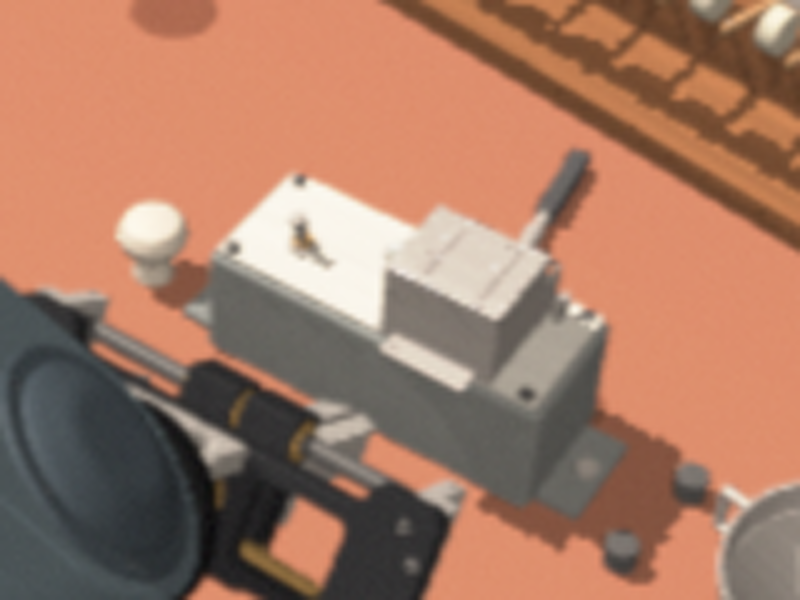

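The top crop shows the closed fingertips at crop (437,380), that is (407,226) in the full image, with the lip edge from (375,290) to (448,280). The side crop shows the gripper body clear of the box, guard and weights. Next I'll check the fingertip against the lip.

```bash
python3 - <<'E'
from h import *
t=lambda p:(np.array(p)+.5)/5+[320,150]-.5
b=lambda P:(RB.inv().apply(P-C)*1000).round(1)
print("tip edge (pred -100,-35,90)",b(cast("top",t([(415,390),(461,378),(438,380)]),.089)))
print("lip edge (pred -50,-35,71)",b(cast("top",t([(375,291),(448,281)]),.072)))
print("hood front-top edge", b(cast("top",t([(362,262),(480,240)]),.111)))
p,r,_=state();Q=tool(35)
for c in((-65,60),(-41,60),(-41,90)):
    P=tcp_for_corner(c,35);print(c,Q.inv().apply(P-p).round(4));p=P
E
```

```text
tip edge (pred -100,-35,90) [[-104.   -21.1   89. ]
 [-102.1  -45.3   89. ]
 [-101.1  -33.6   89. ]]
lip edge (pred -50,-35,71) [[-49.1 -14.9  72. ]
 [-50.6 -53.2  72. ]]
hood front-top edge [[-38.   -3.7 111. ]
 [-37.4 -64.2 111. ]]
(-65, 60) [-0.006   0.0002  0.0461]
(-41, 60) [0.0138 0.     0.0197]
(-41, 90) [ 0.0246  0.     -0.0172]
```

Request:
move_arm --increments "-0.002 0 0.0155 0 0 0 0; -0.002 0 0.0155 0 0 0 0; -0.002 0 0.015 0 0 0 0; 0.0045 0 0.0065 0 0 0 0; 0.0045 0 0.0065 0 0 0 0; 0.0045 0 0.0065 0 0 0 0; 0 0 0 0 0 0 0"

```text
clock: 8.82
ee_pos: [0.5901, -0.2217, 0.0584]
orientation: [-0.046, 0.882, 0.089, 0.46]
ft_force: [0.1, 0.6, -0.6]
gripper_width: 0.0005
gripper_force: 0.0
```

```bash
python3 - <<'E'
from h import *
rep();p,r,_=state();Q=tool(35)
for c in((-41,60),(-41,75),(-41,90),(-25,96),(-5,98)):
    P=tcp_for_corner(c,35);print(c,Q.inv().apply(P-p).round(4));p=P
E
```

```text
t 8.82 tcp box mm [-51.8 -34.8  58.4] dev from level [  0.  -34.9  -0.1] F box [ 0.21  0.52 -0.57] q [-0.87  0.26  2.14  1.44  0.81 -0.62]
(-41, 60) [-0.0005  0.0002 -0.0001]
(-41, 75) [ 0.0123  0.     -0.0086]
(-41, 90) [ 0.0123  0.     -0.0086]
(-25, 96) [ 0.0141 -0.      0.0097]
(-5, 98) [0.0131 0.     0.0152]
```

Now I'll lift the guard straight up by 40 mm (corner at z≈100) and check the force and the picture.

Request:
move_arm --increments "0.004 0 -0.003 0 0 0 0; 0.004 0 -0.003 0 0 0 0; 0.004 0 -0.003 0 0 0 0; 0.004 0 -0.003 0 0 0 0; 0.004 0 -0.003 0 0 0 0; 0.004 0 -0.003 0 0 0 0; 0.004 0 -0.003 0 0 0 0; 0 0 0 0 0 0 0"

```text
clock: 9.82
ee_pos: [0.5885, -0.2221, 0.0933]
orientation: [-0.046, 0.882, 0.089, 0.46]
ft_force: [0.1, 0.5, 0.5]
gripper_width: 0.0005
gripper_force: 0.3
```

```bash
python3 - <<'E'
from h import *
import cv2
rep();p,r,_=state();Q=tool(35)
for c in((-41,95),(-25,97),(-5,98)):
    P=tcp_for_corner(c,35);print(c,Q.inv().apply(P-p).round(4));p=P
a=optics.snapshot("top")[165:225,340:440];b=optics.snapshot("side")[220:310,340:440]
im=np.vstack([cv2.resize(a,None,fx=4,fy=4,interpolation=2),cv2.resize(b,None,fx=4,fy=4,interpolation=2)])
cv2.imwrite("pics/g1.png",im)
E
```

```text
t 9.82 tcp box mm [-53.5 -34.9  93.3] dev from level [  0.  -34.9  -0. ] F box [0.15 0.45 0.52] q [-0.87  0.17  2.15  1.37  0.83 -0.52]
(-41, 95) [0.0005 0.0001 0.0012]
(-25, 97) [ 0.0108 -0.      0.012 ]
(-5, 98) [0.0123 0.     0.0158]
```

View pics/g1.png

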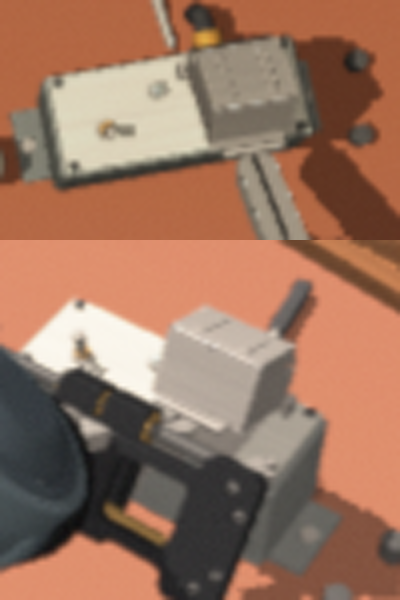

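The guard rides on the fingers at about 25° open: lip at (253,150) in the top half, and the raised hood at (225,365) in the lower half. Next I'll go forward under it towards the toggle.

Request:
move_arm --increments "0.003 0 0.003 0 0 0 0; 0.003 0 0.003 0 0 0 0; 0.003 0 0.003 0 0 0 0; 0.002 0 0.003 0 0 0 0; 0.0015 0 0.002 0 0 0 0; 0.0015 0 0.002 0 0 0 0; 0.0015 0 0.002 0 0 0 0; 0 0 0 0 0 0 0"

```text
clock: 10.92
ee_pos: [0.6116, -0.2173, 0.0951]
orientation: [-0.046, 0.882, 0.089, 0.46]
ft_force: [-2.0, -0.9, -0.2]
gripper_width: 0.0004
gripper_force: 1.2
```

```bash
python3 - <<'E'
from h import *
rep();p,r,_=state();Q=tool(35)
for c in((-20,97),(-5,97)):
    P=tcp_for_corner(c,35);print(c,Q.inv().apply(P-p).round(4));p=P
E
```

```text
t 10.93 tcp box mm [-29.9 -34.7  95.1] dev from level [  0.  -34.9  -0. ] F box [-2.16 -0.5  -0.15] q [-0.83  0.2   2.11  1.38  0.8  -0.49]
(-20, 97) [-0.0008  0.0003 -0.001 ]
(-5, 97) [0.0086 0.     0.0123]
```

In contact with the toggle (about 2 N). I'll keep pushing level.

Request:
move_arm --increments "0.0012 0 0.0016 0 0 0 0; 0.0012 0 0.0016 0 0 0 0; 0.0012 0 0.0016 0 0 0 0; 0.0011 0 0.0016 0 0 0 0; 0.0011 0 0.0016 0 0 0 0; 0 0 0 0 0 0 0"

```text
clock: 11.68
ee_pos: [0.6215, -0.2153, 0.0955]
orientation: [-0.046, 0.882, 0.089, 0.46]
ft_force: [-1.1, -1.8, 0.6]
gripper_width: 0.0004
gripper_force: 1.1
```

Request:
move_arm --increments "0.0006 0 0.0008 0 0 0 0; 0.0006 0 0.0008 0 0 0 0; 0 0 0 0 0 0 0"

```text
clock: 12.05
ee_pos: [0.6232, -0.2149, 0.0954]
orientation: [-0.046, 0.882, 0.089, 0.46]
ft_force: [-2.0, -1.1, -0.0]
gripper_width: 0.0008
gripper_force: 1.4
```

```bash
python3 - <<'E'
from h import *
rep()
E
```

```text
t 12.05 tcp box mm [-18.  -34.7  95.4] dev from level [  0.  -34.9   0. ] F box [-2.19 -0.67 -0.03] q [-0.81  0.22  2.09  1.39  0.78 -0.48]
```

Request:
move_arm --increments "0.0006 0 0.0008 0 0 0 0; 0.0006 0 0.0008 0 0 0 0; 0 0 0 0 0 0 0"

```text
clock: 12.42
ee_pos: [0.6251, -0.2144, 0.0954]
orientation: [-0.046, 0.882, 0.089, 0.46]
ft_force: [-3.0, -2.3, 0.6]
gripper_width: 0.0005
gripper_force: 1.4
```

Request:
move_arm --increments "0.0006 0 0.0008 0 0 0 0; 0 0 0 0 0 0 0"

```text
clock: 12.68
ee_pos: [0.6258, -0.2143, 0.0952]
orientation: [-0.046, 0.882, 0.089, 0.46]
ft_force: [-6.6, -2.0, 1.9]
gripper_width: 0.0006
gripper_force: 4.0
```

Request:
move_arm --increments "0.0006 0 0.0008 0 0 0 0; 0 0 0 0 0 0 0"

```text
clock: 12.92
ee_pos: [0.6263, -0.2143, 0.0951]
orientation: [-0.046, 0.883, 0.088, 0.459]
ft_force: [-12.9, -3.3, 5.1]
gripper_width: 0.0003
gripper_force: 7.3
```

The force rise (13 N) comes where geometry puts the far stop. I'll retrace the path: back, down with the guard riding shut, then out.

Request:
move_arm --increments "-0.0012 0 -0.0016 0 0 0 0; -0.002 0 -0.003 0 0 0 0; -0.003 0 -0.004 0 0 0 0; -0.003 0 -0.004 0 0 0 0; -0.003 0 -0.004 0 0 0 0; -0.003 0 -0.004 0 0 0 0; -0.003 0 -0.004 0 0 0 0; -0.003 0 -0.004 0 0 0 0; 0 0 0 0 0 0 0"

```text
clock: 14.05
ee_pos: [0.5919, -0.2213, 0.0945]
orientation: [-0.046, 0.882, 0.088, 0.46]
ft_force: [0.1, -0.0, -1.3]
gripper_width: 0.0004
gripper_force: 0.3
```

```bash
python3 - <<'E'
from h import *
rep();p,r,_=state();Q=tool(35)
for c in((-41,95),(-41,58),(-65,56),(-110,70)):
    P=tcp_for_corner(c,35);print(c,Q.inv().apply(P-p).round(4));p=P
E
```

```text
t 14.05 tcp box mm [-50.  -34.8  94.5] dev from level [ -0.  -34.9   0. ] F box [ 0.07 -0.03 -1.25] q [-0.87  0.18  2.15  1.37  0.82 -0.51]
(-41, 95) [-0.0024  0.0002 -0.0009]
(-41, 58) [-0.0303 -0.      0.0212]
(-65, 56) [-0.0154 -0.     -0.0185]
(-110, 70) [-0.0143  0.     -0.0449]
```

Request:
move_arm --increments "-0.0025 0 -0.001 0 0 0 0; -0.005 0 0.0035 0 0 0 0; -0.005 0 0.0035 0 0 0 0; -0.005 0 0.0035 0 0 0 0; -0.005 0 0.0035 0 0 0 0; -0.005 0 0.0035 0 0 0 0; -0.005 0 0.0035 0 0 0 0; 0 0 0 0 0 0 0; -0.005 0 -0.006 0 0 0 0; -0.005 0 -0.006 0 0 0 0; -0.005 0 -0.006 0 0 0 0; 0 0 0 0 0 0 0"

```text
clock: 15.55
ee_pos: [0.5666, -0.2265, 0.0544]
orientation: [-0.046, 0.882, 0.088, 0.46]
ft_force: [-0.3, -0.4, 0.9]
gripper_width: 0.0004
gripper_force: 0.0
```

Request:
move_arm --increments "-0.004 0 -0.015 0 0 0 0; -0.004 0 -0.015 0 0 0 0; -0.004 0 -0.015 0 0 0 0; 0.01 0 -0.02 0 0 0 0; 0.02 0 -0.02 0 0 0 0; 0.02 0 -0.02 0 0 0 0; 0.02 0 -0.02 0 0 0 0; 0.02 0 -0.02 0 0 0 0; 0 0 0 0 0 0 0"

```text
clock: 16.68
ee_pos: [0.4943, -0.2424, 0.2037]
orientation: [-0.044, 0.882, 0.089, 0.461]
ft_force: [-0.0, -0.6, 0.5]
gripper_width: 0.0004
gripper_force: 0.0
```

```bash
python3 - <<'E'
from h import *
import cv2
rep()
a=optics.snapshot("top")[150:250,325:445];b=optics.snapshot("side")[220:320,315:435]
cv2.imwrite("pics/f.png",np.hstack([cv2.resize(i,None,fx=3.3,fy=3.3,interpolation=2) for i in(a,b)]))
E
```

```text
t 16.68 tcp box mm [-149.8  -36.   203.7] dev from level [ -0.1 -34.9  -0.3] F box [-0.12 -0.6   0.55] q [-1.09 -0.22  2.28  1.1   1.08 -0.28]
```

View pics/f.png

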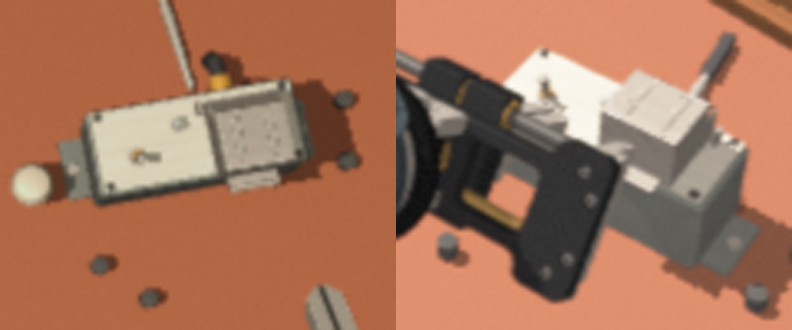

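The guard is fully shut: the lip at (253,182) in the top half looks as it did at the start. The lamp toggle (142,157), weights, knob and reamer look unmoved, and the gripper is clear of everything.

```bash
python3 -c "
from bench import manip
print(manip.hand_in())"
```

```text
the job is handed in; nothing more can be done
None
```

The job is handed in at 16.7 s: the toggle was pushed until a 13 N force rise at the expected far stop (its on state is inferred from that, as the guard hides it), the guard is shut again, and the lamp toggle and the bystanders I could see look unmoved.

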